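# Set the rim gauge to the marked width and hold it

### The job

Set the bench rim gauge so that the next bowl can be offered up to it: twist the black knob clockwise to its stop and let it spring back, which drives the orange guard off the green lock button, then press the button so that the boom pops free. Take the boom by its red post and pull it out until the red pointer lines up with the black line on the yellow marker, and finish while still holding it there, because a spring draws it back when it is let go. Do not move the marker, and leave the other things on the table where they are.

Things in the scene. Friction and masses are not known exactly. Their poses are not given: they have to be found in the camera images.
- gauge: Bench rim gauge fixed to the table: base plate 120 x 470 x 12, grey housing 100 wide, 210 long (y -210 to 0), flat top at z 75. Origin on the table, mid-width, below the housing face where the boom comes out. y: the way the boom slides out, z up, x across (away from the robot at yaw 0; turned up to 17 degrees). Knob axis at x 0, y -155; lock button at x 0, y -45.
- scale_end (a point): Far end of the white scale (10 mm ticks) that runs beside the boom on its +x side: gauge x 16 to 46, y 0 to 245, top at z 55. This point: its middle in x, at y 245, on the top face.
- knob (a joint): Black spring-return knob on the housing, vertical axis. Reads 0 at rest, grows as it is turned clockwise seen from above, hard stop at 1.3 rad. Turning takes 0.02 to 0.17 N m; let go, it springs back to 0. Under it a steel peg pushes the orange guard along; the guard stays where it was pushed when the knob springs back.
- knob_grip (a point): On the knob's axis, at the height to grip (z 112). The knob's grip is an upright bar 14 thick, 42 long, from z 86.5 to 126.5; at rest it lies along the gauge's x, so the fingers close along the gauge's y. White line on its top at the -x end. Nothing else on the housing stands higher than z 91.
- guard (a joint): Orange sliding guard over the lock button. 0: covers the button; grows as it slides towards the gauge's +x, clear of the button from about 0.035; knob at its stop takes it to about 0.043 m; end stop 0.052. Friction 1 N.
- guard_top (a point): Centre of the guard's cover plate (30 in x, 34 in y, 4 thick), on its top face (z 90.5). The guard's drive bar runs from it towards the knob.
- lock_button (a joint): Green lock button on the housing top, pressed straight down. 0: up; full travel 0.007 m, needing about 5 N; the boom is unlocked from about 0.005. It springs back up.
- button_top (a point): Centre of the button's top face, 22 across, at z 84 when up (9 above the housing top). Hidden under the guard until that is moved.
- boom: Telescoping aluminium boom, 16 x 16. Origin on its axis (z 50) below the red post at its tip: 45 beyond the housing face when stowed and locked; it slides along the gauge's +y, at most 170. Unlocked, it pops out by itself by 20 to 25. Beyond that a spring (25 N per m, so 1 to 3 N at the mark) draws it back whenever it is let go; there is no lock along the scale.
- grip_mid (a point): The red post, 16 x 16, 50 high, upright on the boom's tip (z 58 to 108), sides along the gauge's axes. This point: on its axis at the height to grip (z 90). Nothing beside it is higher than the marker (z 63).
- pointer (a point): Tip of the red pointer, a thin bar across the scale that moves with the boom, in line with the post (same y of the gauge, +36 in its x, z 59).
- marker_line (a point): Inner end of the black line on top of the yellow marker (16 x 16 x 17, top at z 63) on the scale's outer edge: the mark to set. Its y in the gauge frame minus the pointer's is the distance still to go. It stands 105 to 185 beyond the housing face (boom out by 60 to 140); held by 8 N friction.
- palette: Bystander: clear plastic flower-shaped palette of six round wells, 190 wide, 16 high. Origin at the centre of its underside.
- rolling_pin: Bystander: wooden rolling pin 42 thick, 340 long, lying. Origin at the centre of its underside.
- star: Bystander: white plaster star about 90 across, 12 thick. Origin at the centre of its underside.
- stone: Bystander: round brown polishing stone 68 across, 28 high. Origin at the centre of its underside.
- needle: Bystander: potter's needle tool with a green handle, 160 long, lying. Origin at the centre of its underside.
- brush: Bystander: glaze brush 190 long, lying. Origin at the centre of its underside.
- glaze_jar: Bystander: white glaze jar, blue lid, 64 across, 85 high. Origin at the centre of its underside.

How it is judged:
By the outcome, as a careful person would: the job done as asked, in the order asked, and still so for the second after the job is handed in, while the arm keeps its last pose, push and grip.
It also fails if it takes over 64 s, if anything falls off the work surface, if the arm or the gripper's body presses on something with over 40 N, if the wrist force passes 120 N, or if a joint passes its speed limit or range.

### The arm

A 6-joint arm with a two-finger parallel gripper is mounted at the origin on the work surface. World frame = base frame: x ahead of the robot, y to its left, z up, the work surface at z = 0. Lengths are in mm, angles in degrees, forces in N, time in s.
With the tool pointing down it reaches from about 350 to 850 mm from the base axis. Payload 8.1 kg.
Tool frame: the origin (TCP) lies at the very end of the fingers, on their centre line; the grasp point (between the pads) lies 19 mm behind it (r.grasp_offset is the distance from the TCP to the grasp point, in mm); z points along the fingers, y is the line along which they close (so a half turn about z gives the same grasp; the last joint's range is limited). The gripper opens to 85 mm and grips with 20 to 120 N. Pads are 22 mm wide; open, the fingers measure 114 mm over their backs; the gripper's body (76 mm by 85 mm) begins 54 mm behind the grasp point. The pads swing forward as they close: fully open they stand 13 mm farther back than shut.
Start: joints at [-80.122, 7.471, 85.268, -0, 87.261, -4.893], TCP at [152.993, -580.171, 231.292] pointing down, gripper open.
Joint ranges: [-169.43, 169.43], [-51.17, 129.36], [1.28, 143.12], [-76.62, 256.62], [0, 156.53], [-152.29, 152.29]. Speed limits (degrees/s): [136.94, 136.94, 159.86, 180, 180, 180].

### API

Orientations are given as [roll, pitch, yaw] about the fixed x, y, z axes, in that order (R = Rz(yaw) Ry(pitch) Rx(roll)).
In Python, from bench import r gives the robot as it stands.
- The arm moves only by the tool carry_out, never from a script. Its argument "commands" is a list of rows, each an object with "jaw": the finger opening in m, from 0 to 0.0854; "translation": the shift along the tool's x, y, z in m, a list of three; "spin": the turn about the tool's z in rad. A call has exactly 8 rows; each row shifts and turns the commanded pose from where the row before left it, along the tool's axes as they then stand; what a row does not reach is not made up. A row lasts 1/12 s, in which the tool goes at most 41.7 mm and 7.16 degrees, less where a joint would pass 70% of its speed; a pose out of reach is approached as far as the arm can. A call is refused whole if a number of a shift passes 0.0417 or a number of a turn 0.125, either way. A call with a gripper value outside its range is refused whole. The fingers move at their own pace and stop on an object; "squeeze" is the grip in N (left out, the last holds). Time passes only in rows, so rows that do not move let the fingers close, or fill a call up. It gives the time, the measured TCP pose, the force, the opening and the grip force at its end, in the units of the state.
- r.sense(): the state, without advancing time (a new reading comes with each control period).
- r.snapshot(name): name is "side" or "top" or "wrist"; returns a dict with "pixels" (480x640x3 uint8, blue, green, red), "K" (3x3 intrinsics, pixels), "extrinsics" (4x4, takes a point from camera to world coordinates). Camera axes: x right, y down, z forward; pixel columns grow to the right and rows downward; lengths in mm; the calibration is good to about 2 mm. The wrist camera is an equidistant fisheye: a pixel r from the principal point sees the ray r / f radians off the axis. A picture is of the moment at which its call begins. There is no depth.
- r.hand_in(): hands the job in; it is judged then, once.
Trained networks look in a picture, given as the dict that the camera call returned (one of the last four; its "shot" number tells which), for a name from the list of things; names that differ only in an ending like _2 or _b are one class to them, and where a whole thing is asked for, a point or a joint stands for the part that bears it (a point fixed in the world has none). Each returns a list of dicts, best first, with "score" (0 to 1); they miss things now and then, are a little off and sometimes report something else, mostly with a low value. They report only what shows in the picture. A call takes as long as a camera call.
- r.spot_in(picture, target): "xy" ([column, row] in pixels, amid what is visible of it).
- r.regions_of(picture, target): "pixels" (480x640 bool, what is visible of it) and "xy" ([column, row] in pixels, amid what is visible of it).
- r.landmark_of(picture, target): "xy" ([column, row] in pixels: a listed point, or the origin of a listed thing).
The state is a dict: "time": time; "joint_pos": joint angles; "qd": joint speeds; "joint_efforts": joint torques, N m; "tool_pos": TCP position; "tcp_rot": TCP orientation; "ft_force": force on the tool from outside, world axes, zero at the start; "wrist_torque": the same for the moment, N m; "finger_gap": finger opening in mm; "grip_force": force on a finger pad.
Only numpy, scipy, OpenCV 4.12 (cv2) and the standard library are available. Lean on these libraries where they do the work, as an engineer would, in place of code of your own. Each camera call takes 0.05 s, during which the arm holds its last target. There are 200 camera calls.

## Working session

There is one attempt and no reset: what is moved stays moved. The work goes in short steps, Python scripts to look and compute and a tool call to move; the robot and the scene stay as the last step left them, time stands still between calls to the robot, and variables do not carry over. Pictures are saved under pics/ and viewed, at most 10 in all, crops included, and the job is handed in when it is done.

Besides the shell and the picture viewer there is one more tool, called as name([rows], argument=value, ...), one row to a line, values as JSON. carry_out: Moves the arm, as the interface text tells. Its arguments: {"type":"object","properties":{"commands":{"type":"array","items":{"type":"object","properties":{"jaw":{"type":"number"},"translation":{"type":"array","items":{"type":"number"}},"spin":{"type":"number"}}}},"squeeze":{"type":"number"}},"required":["commands"]}

```bash
ls; mkdir -p pics; cat > h.py <<'E'
import numpy as np, cv2
from bench import r
def ray(p,xy):
    K=np.array(p["K"]);T=np.array(p["extrinsics"]);u=(xy[0]-K[0,2])/K[0,0];v=(xy[1]-K[1,2])/K[1,1]
    if p.get("fish"):
        t=np.hypot(u,v);d=np.array([u/t*np.sin(t),v/t*np.sin(t),np.cos(t)]) if t>0 else np.array([0,0,1.])
    else: d=np.array([u,v,1.]);d/=np.linalg.norm(d)
    return T[:3,3],T[:3,:3]@d
def snap(n):
    p=r.snapshot(n);p=dict(p);return p
def fish(p,n): q=dict(p);q["fish"]=n=="wrist";return q
def tri(rays):
    A=np.zeros((3,3));b=np.zeros(3)
    for o,d in rays:
        M=np.eye(3)-np.outer(d,d);A+=M;b+=M@o
    x=np.linalg.solve(A,b);return x,[float(np.linalg.norm((np.eye(3)-np.outer(d,d))@(x-o))) for o,d in rays]
def atz(ray_,z):
    o,d=ray_;return o+d*(z-o[2])/d[2]
E
python3 - <<'E'
from h import *
P={n:r.snapshot(n) for n in("side","top")}
for n in P: cv2.imwrite(f"pics/{n}0.png",P[n]["pixels"])
pts={"scale_end":55,"knob_grip":112,"guard_top":90.5,"button_top":84,"grip_mid":90,"pointer":59,"marker_line":63,"gauge":0,"boom":50}
for k,z in pts.items():
    R=[]
    for n in P:
        L=r.landmark_of(P[n],k)
        if L:
            ra=ray(P[n],L[0]["xy"]);R.append(ra);print(k,n,np.round(L[0]["xy"],1),round(L[0]["score"],2),np.round(atz(ra,z),1))
    if len(R)==2: x,e=tri(R);print("   tri",np.round(x,1),np.round(e,1))
print(P["top"]["extrinsics"][:3],P["side"]["extrinsics"][:3])
print(r.sense()["tcp_rot"],r.sense()["tool_pos"],r.sense()["finger_gap"])
E
```

```text
pics
scale_end side [269.8 288.4] 0.58 [554.5 240.1  55. ]
scale_end top [239.7 229. ] 0.91 [552.7 245.4  55. ]
   tri [552.1 244.4  61.4] [0.3 0.3]
knob_grip side [339.8 196.9] 0.62 [ 492.6 -150.4  112. ]
knob_grip top [389.4 243.1] 0.53 [ 506.2 -155.4  112. ]
   tri [ 501.2 -158.5  103.1] [5.6 5.6]
guard_top side [318.7 218.9] 0.52 [524.1 -46.6  90.5]
guard_top top [347.1 241.5] 0.47 [512.8 -45.8  90.5]
   tri [517.4 -43.7  95.2] [5.1 5.1]
button_top top [348.5 241.3] 0.49 [513.5 -50.   84. ]
grip_mid side [318.2 251.4] 0.61 [471.3  83.4  90. ]
grip_mid top [314.3 238.8] 0.69 [521.3  41.5  90. ]
   tri [508.3  36.1  28.7] [16.6 16.6]
pointer side [301.5 236.9] 0.82 [554.5  20.5  59. ]
pointer top [312.8 229.1] 0.76 [549.2  45.3  59. ]
   tri [545.6  44.3  85. ] [2.1 2.1]
marker_line side [285.5 260.2] 0.4 [556.6 132.2  63. ]
marker_line top [283.6 225.5] 0.39 [559.9 124.6  63. ]
   tri [560.5 125.1  53.8] [0.1 0.1]
gauge side [317.  250.5] 0.62 [507.4   4.6   0. ]
gauge top [331.2 241.8] 0.72 [515.9  -6.    0. ]
   tri [514.5  -7.2 -14.5] [2.1 2.1]
boom side [310.8 245.6] 0.64 [515.9  35.8  50. ]
boom top [350.4 241.7] 0.65 [513.6 -57.2  50. ]
   tri [534.7 -55.9 -47.3] [19.2 19.2]
[[-1.44912001e-02 -9.99193075e-01  3.74593714e-02  4.60310262e+02]
 [-9.99848277e-01  1.48425022e-02  9.11718237e-03  3.75992406e+01]
 [-9.66581628e-03 -3.73215690e-02 -9.99256560e-01  1.54045058e+03]] [[-9.19886947e-01 -2.84884048e-01  2.69534942e-01  1.42228891e+02]
 [-3.92144084e-01  6.58382277e-01 -6.42460734e-01  8.97191496e+02]
 [ 5.56978595e-03 -6.96687776e-01 -7.17352856e-01  1.04402374e+03]]
[-1.79999284e+02 -1.20032457e-03  1.47712201e+01] [ 153.0016363  -580.17485123  231.28701606] 85.1592222238939
```

```bash
python3 - <<'E'
import cv2
a=cv2.imread("pics/top0.png");b=cv2.imread("pics/side0.png")
c=cv2.resize(a[180:300,210:430],(800,436),interpolation=2);cv2.imwrite("pics/t1.png",c)
c=cv2.resize(b[150:320,220:420],(700,595),interpolation=2);cv2.imwrite("pics/s1.png",c)
E
```

```text
(no output)
```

View pics/t1.png

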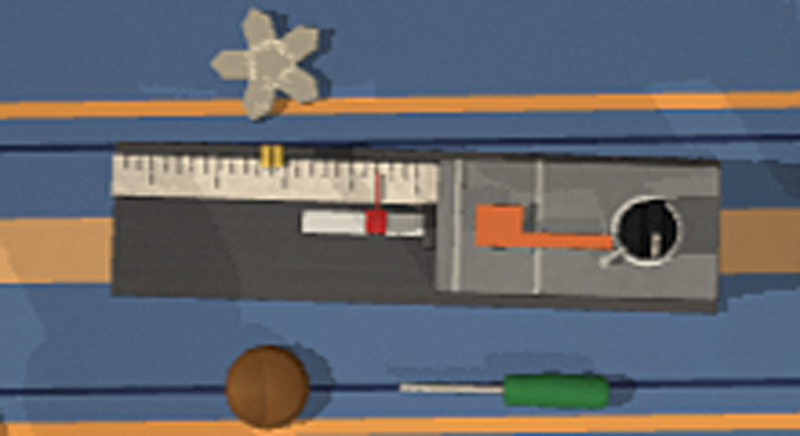

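View pics/s1.png

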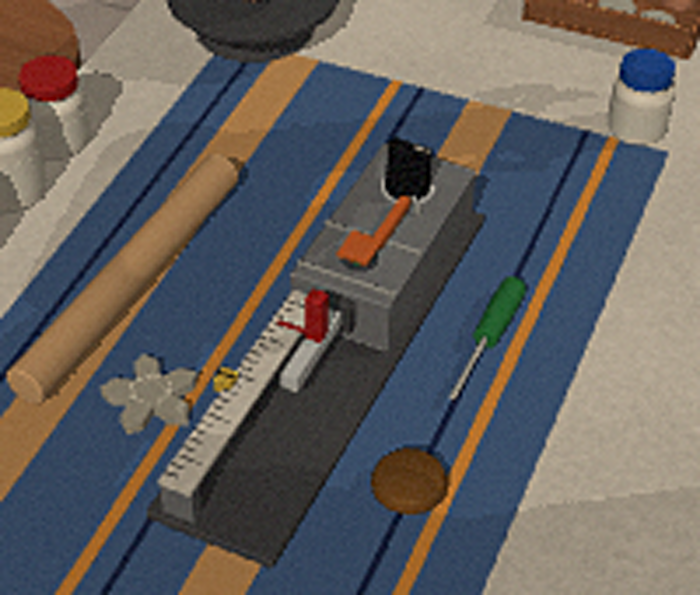

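View pics/side0.png

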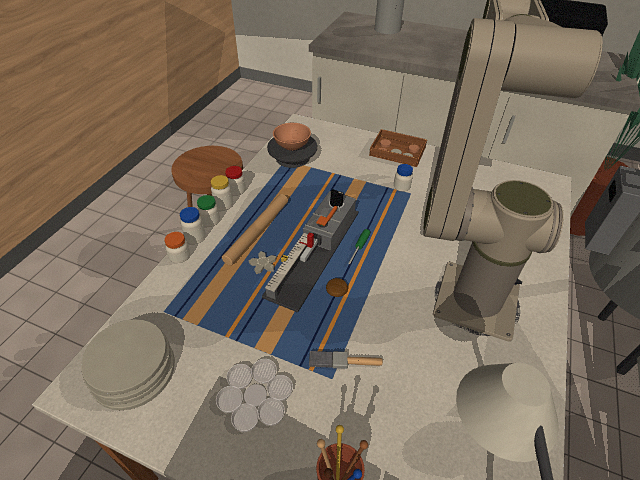

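The top view shows the housing at the right, the orange guard at crop (500,225), the knob at (645,230), the red post at (376,222) and the yellow marker at (272,156). The gauge is turned only about -2°. The side views agree, and the way to the knob is clear.

carry_out([
  {"translation": [0.028, -0.02, 0]},
  {"translation": [0.028, -0.02, 0]},
  {"translation": [0.028, -0.02, 0]},
  {"translation": [0.028, -0.02, 0]},
  {"translation": [0.028, -0.02, 0]},
  {"translation": [0.028, -0.02, 0]},
  {"translation": [0.028, -0.02, 0]},
  {"translation": [0.028, -0.02, 0]},
])

```text
invalid input
```

carry_out([
  {"translation": [0.028, -0.02, 0]},
  {"translation": [0.028, -0.02, 0]},
  {"translation": [0.028, -0.02, 0]},
  {"translation": [0.028, -0.02, 0]},
  {"translation": [0.028, -0.02, 0]},
  {"translation": [0.028, -0.02, 0]},
  {"translation": [0.028, -0.02, 0]},
  {"translation": [0.028, -0.02, 0]},
])

```text
invalid input
```

carry_out([
  {"spin": -0.12},
  {"spin": -0.12},
  {"spin": -0.12},
  {"spin": -0.12},
  {"spin": -0.12},
  {"spin": -0.12},
  {"spin": -0.12},
  {"spin": -0.12},
])

```text
invalid input
```

carry_out([
  {"spin": -0.12},
  {"spin": -0.12},
  {"spin": -0.12},
  {"spin": -0.12},
  {"spin": -0.12},
  {"spin": -0.12},
  {"spin": -0.12},
  {"spin": -0.12},
])

```text
invalid input
```

carry_out([
  {"spin": -0.12},
  {"spin": -0.12},
  {"spin": -0.12},
  {"spin": -0.12},
  {"spin": -0.12},
  {"spin": -0.12},
  {"spin": -0.12},
  {"spin": -0.08},
])

```text
invalid input
```

carry_out([
  {"jaw": 0.085, "translation": [0.028, -0.02, 0], "spin": 0},
  {"jaw": 0.085, "translation": [0.028, -0.02, 0], "spin": 0},
  {"jaw": 0.085, "translation": [0.028, -0.02, 0], "spin": 0},
  {"jaw": 0.085, "translation": [0.028, -0.02, 0], "spin": 0},
  {"jaw": 0.085, "translation": [0.028, -0.02, 0], "spin": 0},
  {"jaw": 0.085, "translation": [0.028, -0.02, 0], "spin": 0},
  {"jaw": 0.085, "translation": [0.028, -0.02, 0], "spin": 0},
  {"jaw": 0.085, "translation": [0.028, -0.02, 0], "spin": 0},
])

```text
time: 1.67
tool_pos: [329.6, -367.0, 231.5]
tcp_rot: [180.0, -0.0, 14.8]
ft_force: [1.0, -1.1, -0.9]
finger_gap: 84.6
grip_force: 0.0
```

carry_out([
  {"jaw": 0.085, "translation": [0.028, -0.02, 0], "spin": 0},
  {"jaw": 0.085, "translation": [0.028, -0.02, 0], "spin": 0},
  {"jaw": 0.085, "translation": [0.028, -0.02, 0], "spin": 0},
  {"jaw": 0.085, "translation": [0.028, -0.02, 0], "spin": 0},
  {"jaw": 0.085, "translation": [0.028, -0.02, 0], "spin": 0},
  {"jaw": 0.085, "translation": [0.028, -0.02, 0], "spin": 0},
  {"jaw": 0.085, "translation": [0.028, -0.02, 0], "spin": 0},
  {"jaw": 0.085, "translation": [0.028, -0.02, 0], "spin": 0},
])

```text
time: 2.33
tool_pos: [505.5, -155.0, 231.5]
tcp_rot: [180.0, -0.0, 14.8]
ft_force: [-0.3, 0.3, -0.6]
finger_gap: 85.3
grip_force: 0.0
```

carry_out([
  {"jaw": 0.085, "translation": [0, 0, 0], "spin": -0.12},
  {"jaw": 0.085, "translation": [0, 0, 0], "spin": -0.12},
  {"jaw": 0.085, "translation": [0, 0, 0], "spin": -0.12},
  {"jaw": 0.085, "translation": [0, 0, 0], "spin": -0.12},
  {"jaw": 0.085, "translation": [0, 0, 0], "spin": -0.12},
  {"jaw": 0.085, "translation": [0, 0, 0], "spin": -0.12},
  {"jaw": 0.085, "translation": [0, 0, 0], "spin": -0.12},
  {"jaw": 0.085, "translation": [0, 0, 0], "spin": -0.12},
])

```text
time: 3.0
tool_pos: [504.6, -156.5, 231.4]
tcp_rot: [180.0, 0.0, 70.1]
ft_force: [0.4, -0.1, 0.3]
finger_gap: 84.9
grip_force: 0.0
```

carry_out([
  {"jaw": 0.085, "translation": [0, 0, 0], "spin": -0.12},
  {"jaw": 0.085, "translation": [0, 0, 0], "spin": -0.12},
  {"jaw": 0.085, "translation": [0, 0, 0], "spin": -0.12},
  {"jaw": 0.085, "translation": [0, 0, 0], "spin": -0.12},
  {"jaw": 0.085, "translation": [0, 0, 0], "spin": -0.12},
  {"jaw": 0.085, "translation": [0, 0, 0], "spin": -0.12},
  {"jaw": 0.085, "translation": [0, 0, 0], "spin": -0.12},
  {"jaw": 0.085, "translation": [0, 0, 0], "spin": -0.12},
])

```text
time: 3.67
tool_pos: [504.6, -156.5, 231.4]
tcp_rot: [180.0, 0.0, 125.1]
ft_force: [0.0, 0.1, -0.4]
finger_gap: 84.9
grip_force: 0.0
```

carry_out([
  {"jaw": 0.085, "translation": [0, 0, 0], "spin": -0.12},
  {"jaw": 0.085, "translation": [0, 0, 0], "spin": -0.12},
  {"jaw": 0.085, "translation": [0, 0, 0], "spin": -0.12},
  {"jaw": 0.085, "translation": [0, 0, 0], "spin": -0.12},
  {"jaw": 0.085, "translation": [0, 0, 0], "spin": -0.12},
  {"jaw": 0.085, "translation": [0, 0, 0], "spin": -0.12},
  {"jaw": 0.085, "translation": [0, 0, 0], "spin": -0.12},
  {"jaw": 0.085, "translation": [0, 0, 0], "spin": -0.12},
])

```text
time: 4.33
tool_pos: [504.6, -156.5, 231.4]
tcp_rot: [-180.0, 0.0, -179.9]
ft_force: [0.1, 0.7, 0.4]
finger_gap: 84.9
grip_force: 0.0
```

```bash
cat >> h.py <<'E'
PTS={"scale_end":55,"knob_grip":112,"guard_top":90.5,"button_top":84,"grip_mid":90,"pointer":59,"marker_line":63}
def look(name,keys=PTS,save=None):
    p=r.snapshot(name)
    if save: cv2.imwrite(f"pics/{save}.png",p["pixels"])
    q=fish(p,name);out={}
    for k in keys:
        L=r.landmark_of(p,k)
        if L:
            out[k]=ray(q,L[0]["xy"]);print(k,name,np.round(L[0]["xy"],1),round(L[0]["score"],2),np.round(atz(out[k],PTS[k]),1))
    return p,out
E
python3 - <<'E'
from h import *
p,o=look("wrist",save="w0")
import pickle;pickle.dump(o,open("w0.pkl","wb"))
print(p["K"],p["extrinsics"],r.sense()["joint_pos"])
E
```

```text
scale_end wrist [636.6 260.1] 0.96 [552.1 236.1  55. ]
knob_grip wrist [319.8 235.7] 0.55 [ 506.3 -155.9  112. ]
guard_top wrist [452.2 232.9] 0.92 [509.8 -46.3  90.5]
grip_mid wrist [543.  233.1] 0.64 [509.3  46.3  90. ]
pointer wrist [517.4 263.7] 0.88 [550.3  42.8  59. ]
marker_line wrist [575.2 273. ] 0.5 [561.4 121.6  63. ]
[[371.64829954   0.         318.39794291]
 [  0.         371.64829954 239.67518866]
 [  0.           0.           1.        ]] [[-3.24489680e-03  9.55330324e-01  2.95522322e-01  4.28620062e+02]
 [ 9.99994439e-01  3.32761161e-03  2.23030450e-04 -1.57023002e+02]
 [-7.70315758e-04  2.95521403e-01 -9.55335809e-01  3.73094274e+02]
 [ 0.00000000e+00  0.00000000e+00  0.00000000e+00  1.00000000e+00]] [-2.27954709e+01 -3.66755463e+00  9.66540750e+01 -4.44690766e-04
  8.70145670e+01 -1.12458201e+02]
```

View pics/w0.png

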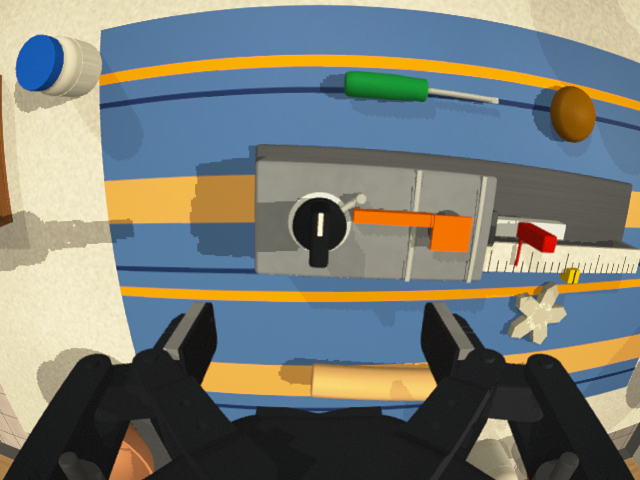

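```bash
cat > fit.py <<'E'
from h import *
from scipy.optimize import least_squares
import pickle
G={"scale_end":(31,245,55),"knob_grip":(0,-155,112),"guard_top":(0,-45,90.5),"grip_mid":(0,45,90),"pointer":(36,45,59)}
p,o=look("top",G);p2,o2=look("side",G);w=pickle.load(open("w0.pkl","rb"))
def res(v,full=False):
    c,s=np.cos(v[2]),np.sin(v[2]);e=[];lab=[]
    for nm,O,wt in(("top",o,1),("side",o2,.5),("wrist",w,1)):
        for k,g in G.items():
            if k in O and not(k=="scale_end" and nm=="wrist"):
                P=np.array([v[0]+c*g[0]-s*g[1],v[1]+s*g[0]+c*g[1],g[2]+v[3]])
                q,d=O[k];m=(P-q)-d*np.dot(P-q,d);e+=list(m*wt);lab.append((nm,k,np.round(m,1)))
    return lab if full else np.array(e)
f=least_squares(res,[514,-3,0,0],loss="soft_l1",f_scale=3)
print("origin",f.x[:2],"yaw",np.degrees(f.x[2]),"dz",f.x[3])
for l in res(f.x,1):print(*l)
c,s=np.cos(f.x[2]),np.sin(f.x[2])
for n,g in(("knob",(0,-155)),("button",(0,-45)),("post",(0,45))):print(n,f.x[0]+c*g[0]-s*g[1],f.x[1]+s*g[0]+c*g[1])
for k in("knob_grip","grip_mid","marker_line"):
    if k in o and k in w:print(k,"tri",tri([o[k],w[k]]))
E
python3 fit.py
```

```text
scale_end top [238.8 228.6] 0.64 [553.8 247.9  55. ]
knob_grip top [310.4 242.8] 0.63 [510.   51.8 112. ]
guard_top top [349.9 241.4] 0.76 [513.  -53.3  90.5]
grip_mid top [313.7 237.5] 0.54 [524.8  43.   90. ]
pointer top [313.8 227.2] 0.5 [554.3  42.5  59. ]
scale_end side [268.6 288. ] 0.84 [558.3 240.2  55. ]
knob_grip side [335.9 197.5] 0.63 [ 503.3 -142.4  112. ]
guard_top side [321.5 221.5] 0.72 [511.3 -39.   90.5]
grip_mid side [311.2 239.6] 0.55 [509.7  46.9  90. ]
pointer side [301. 238.] 0.79 [553.9  25.6  59. ]
origin [ 5.13928335e+02 -7.69441494e-02] yaw -2.2479250208222323 dz -1.29299761571791
top scale_end [ 0.6 -4.4 -0.6]
top knob_grip [  -2.2 -206.8   -2.1]
top guard_top [-0.8  8.3 -0.5]
top grip_mid [-9.2  1.9 -0.4]
top pointer [-2.7  1.  -0.2]
side scale_end [-3.1  2.3 -2.8]
side knob_grip [ 1.8 -4.6  5.8]
side guard_top [-0.5 -2.5  2.3]
side grip_mid [4.9 0.5 1.5]
side pointer [ 1.  10.9 -9.2]
wrist knob_grip [1.  1.  0.3]
wrist guard_top [1.8 0.5 0.7]
wrist grip_mid [ 6.1 -2.4  0. ]
wrist pointer [ 0.8 -0.3  0.1]
knob 507.8486724072124 -154.957665044626
button 512.1632715351053 -45.04231473191678
post 515.6933980942903 44.88842643302713
knob_grip tri (array([507.53231424, -52.10052759, 116.81430109]), [103.89048169994142, 103.89048169994142])
grip_mid tri (array([517.43255816,  45.54735346,  87.85158153]), [7.891481323581405, 7.8914813235814805])
```

The wrist view shows the knob bar top around (319,238) and the guard at (452,233). The fit puts the knob at about (507.5,-155.3) with yaw -2.25°, and I'm moving down to it now.

carry_out([
  {"jaw": 0.085, "translation": [-0.003, 0.001, 0.018], "spin": 0.04},
  {"jaw": 0.085, "translation": [0, 0, 0.02], "spin": 0},
  {"jaw": 0.085, "translation": [0, 0, 0.02], "spin": 0},
  {"jaw": 0.085, "translation": [0, 0, 0.02], "spin": 0},
  {"jaw": 0.085, "translation": [0, 0, 0.02], "spin": 0},
  {"jaw": 0.085, "translation": [0, 0, 0.018], "spin": 0},
  {"jaw": 0.085, "translation": [0, 0, 0.012], "spin": 0},
  {"jaw": 0.085, "translation": [0, 0, 0.008], "spin": 0},
])

```text
time: 6.0
tool_pos: [506.8, -155.2, 93.6]
tcp_rot: [180.0, -0.1, 177.5]
ft_force: [-0.2, 0.3, -0.7]
finger_gap: 85.0
grip_force: 0.0
```

carry_out([
  {"jaw": 0.06, "translation": [0, 0, 0], "spin": 0},
  {"jaw": 0.03, "translation": [0, 0, 0], "spin": 0},
  {"jaw": 0.008, "translation": [0, 0, 0], "spin": 0},
  {"jaw": 0.008, "translation": [0, 0, 0], "spin": 0},
  {"jaw": 0.008, "translation": [0, 0, 0], "spin": 0},
  {"jaw": 0.008, "translation": [0, 0, 0], "spin": 0},
  {"jaw": 0.008, "translation": [0, 0, 0], "spin": 0},
  {"jaw": 0.008, "translation": [0, 0, 0], "spin": 0},
], squeeze=60)

```text
time: 6.67
tool_pos: [508.2, -156.0, 96.3]
tcp_rot: [-180.0, 0.1, 177.5]
ft_force: [-0.5, -0.8, 5.7]
finger_gap: 13.0
grip_force: 60.1
```

carry_out([
  {"jaw": 0.008, "translation": [0, 0, 0], "spin": 0.08},
  {"jaw": 0.008, "translation": [0, 0, 0], "spin": 0.08},
  {"jaw": 0.008, "translation": [0, 0, 0], "spin": 0.08},
  {"jaw": 0.008, "translation": [0, 0, 0], "spin": 0.08},
  {"jaw": 0.008, "translation": [0, 0, 0], "spin": 0.08},
  {"jaw": 0.008, "translation": [0, 0, 0], "spin": 0.08},
  {"jaw": 0.008, "translation": [0, 0, 0], "spin": 0.08},
  {"jaw": 0.008, "translation": [0, 0, 0], "spin": 0.08},
])

```text
time: 7.33
tool_pos: [507.9, -156.8, 96.3]
tcp_rot: [-179.9, 0.1, 140.6]
ft_force: [-3.8, -4.9, 6.0]
finger_gap: 13.1
grip_force: 60.1
```

```bash
python3 - <<'E'
from h import *
s=r.sense();print(s["tcp_rot"],s["wrist_torque"],s["ft_force"],s["tool_pos"])
E
```

```text
[-1.79933679e+02  1.21717573e-01  1.40590082e+02] [-0.86008891  0.54517989  0.1818366 ] [-3.79137659 -4.914243    5.99897788] [ 507.92274588 -156.79128526   96.32240019]
```

carry_out([
  {"jaw": 0.008, "translation": [0, 0, 0], "spin": 0.08},
  {"jaw": 0.008, "translation": [0, 0, 0], "spin": 0.08},
  {"jaw": 0.008, "translation": [0, 0, 0], "spin": 0.08},
  {"jaw": 0.008, "translation": [0, 0, 0], "spin": 0.08},
  {"jaw": 0.008, "translation": [0, 0, 0], "spin": 0.08},
  {"jaw": 0.008, "translation": [0, 0, 0], "spin": 0.08},
  {"jaw": 0.008, "translation": [0, 0, 0], "spin": 0.08},
  {"jaw": 0.008, "translation": [0, 0, 0], "spin": 0.08},
])

```text
time: 8.0
tool_pos: [507.2, -157.3, 96.3]
tcp_rot: [-179.9, 0.2, 103.9]
ft_force: [-7.1, -6.2, 8.7]
finger_gap: 12.8
grip_force: 60.5
```

```bash
python3 - <<'E'
from h import *
s=r.sense();print(s["tcp_rot"],s["wrist_torque"],s["ft_force"],s["tool_pos"],s["joint_pos"])
E
```

```text
[-1.79924815e+02  1.54821656e-01  1.03916200e+02] [-1.12429432  1.27097516  0.21553673] [-7.12335478 -6.1865655   8.65291766] [ 507.21534372 -157.29622363   96.32171776] [-22.64552476   3.01139794 104.53481538  -0.17742655  72.42203003
 -36.50808632]
```

carry_out([
  {"jaw": 0.008, "translation": [0, 0, 0], "spin": 0.03},
  {"jaw": 0.008, "translation": [0, 0, 0], "spin": 0.03},
  {"jaw": 0.008, "translation": [0, 0, 0], "spin": 0.03},
  {"jaw": 0.008, "translation": [0, 0, 0], "spin": 0},
  {"jaw": 0.008, "translation": [0, 0, 0], "spin": 0},
  {"jaw": 0.008, "translation": [0, 0, 0], "spin": 0},
  {"jaw": 0.008, "translation": [0, 0, 0], "spin": 0},
  {"jaw": 0.008, "translation": [0, 0, 0], "spin": 0},
])

```text
time: 8.67
tool_pos: [507.2, -157.3, 96.4]
tcp_rot: [-179.9, 0.2, 99.1]
ft_force: [-8.6, -7.4, 9.4]
finger_gap: 13.1
grip_force: 86.0
```

```bash
python3 - <<'E'
from h import *
s=r.sense();print(s["tcp_rot"],s["wrist_torque"],s["ft_force"],s["tool_pos"])
p,o=look("wrist",["guard_top","button_top"],save="w1")
E
```

```text
[-179.92189382    0.2022683    99.14826679] [-1.23624128  1.24866127  2.25082186] [-8.60616817 -7.36867897  9.41604404] [ 507.22093148 -157.31883235   96.42030275]
guard_top wrist [474.   76.7] 0.62 [553.7 -49.   90.5]
button_top wrist [374.3  46.3] 0.79 [511.4 -45.2  84. ]
```

View pics/w1.png

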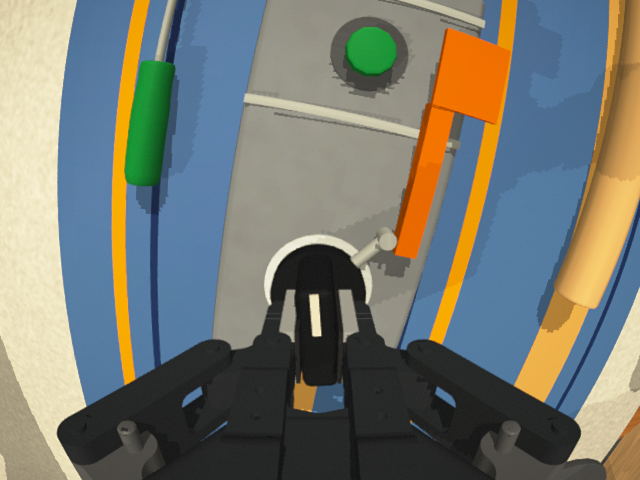

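The view shows the green button uncovered at (372,50) and the guard pushed aside at (474,77). The wrist torque of 2.25 N m means the knob is at its stop, so I'm letting it spring back.

carry_out([
  {"jaw": 0.008, "translation": [0, 0, 0], "spin": -0.06},
  {"jaw": 0.085, "translation": [0, 0, 0], "spin": 0},
  {"jaw": 0.085, "translation": [0, 0, 0], "spin": 0},
  {"jaw": 0.085, "translation": [0, 0, 0], "spin": 0},
  {"jaw": 0.085, "translation": [0, 0, 0], "spin": 0},
  {"jaw": 0.085, "translation": [0, 0, 0], "spin": 0},
  {"jaw": 0.085, "translation": [0, 0, 0], "spin": 0},
  {"jaw": 0.085, "translation": [0, 0, 0], "spin": 0},
])

```text
time: 9.48
tool_pos: [507.6, -155.3, 95.2]
tcp_rot: [180.0, -0.0, 102.4]
ft_force: [0.2, -0.3, 0.7]
finger_gap: 84.9
grip_force: 0.0
```

carry_out([
  {"jaw": 0.085, "translation": [0, 0, -0.006], "spin": 0},
  {"jaw": 0.085, "translation": [0, 0, -0.014], "spin": 0},
  {"jaw": 0.085, "translation": [0, 0, -0.02], "spin": 0},
  {"jaw": 0.085, "translation": [0, 0, -0.02], "spin": 0},
  {"jaw": 0.085, "translation": [0, 0, -0.02], "spin": 0},
  {"jaw": 0.085, "translation": [0, 0, 0], "spin": -0.12},
  {"jaw": 0.085, "translation": [0, 0, 0], "spin": -0.12},
  {"jaw": 0.085, "translation": [0, 0, 0], "spin": -0.12},
])

```text
time: 10.15
tool_pos: [508.1, -155.7, 176.6]
tcp_rot: [179.9, 0.1, 123.4]
ft_force: [0.7, 0.6, -0.4]
finger_gap: 84.8
grip_force: 0.0
```

carry_out([
  {"jaw": 0.0, "translation": [0, 0, 0], "spin": -0.12},
  {"jaw": 0.0, "translation": [0, 0, 0], "spin": -0.12},
  {"jaw": 0.0, "translation": [0, 0, 0], "spin": -0.12},
  {"jaw": 0.0, "translation": [0, 0, 0], "spin": -0.12},
  {"jaw": 0.0, "translation": [0, 0, 0], "spin": -0.12},
  {"jaw": 0.0, "translation": [0, 0, 0], "spin": -0.12},
  {"jaw": 0.0, "translation": [0, 0, 0], "spin": -0.12},
  {"jaw": 0.0, "translation": [0, 0, 0], "spin": -0.12},
], squeeze=30)

```text
time: 10.82
tool_pos: [507.7, -155.5, 175.8]
tcp_rot: [-180.0, 0.0, 178.4]
ft_force: [-0.1, 0.2, 0.0]
finger_gap: 0.0
grip_force: 0.0
```

```bash
python3 - <<'E'
from h import *
s=r.sense();print(s["tcp_rot"],s["tool_pos"],s["finger_gap"])
p,o=look("wrist",save="w2")
E
```

```text
[-1.79999896e+02  2.01783481e-02  1.78402321e+02] [ 507.6975619  -155.49496742  175.79711324] 0.014750036267670748
knob_grip wrist [314.5 254.6] 0.85 [ 504.4 -158.1  112. ]
guard_top wrist [469.5 303.5] 0.94 [553.3 -47.5  90.5]
button_top wrist [473.3 246. ] 0.59 [511.5 -47.2  84. ]
grip_mid wrist [575.  246.2] 0.7 [512.7  42.   90. ]
pointer wrist [546.1 274.2] 0.73 [548.3  40.4  59. ]
marker_line wrist [609.  281.9] 0.69 [560.2 121.2  63. ]
```

View pics/w2.png

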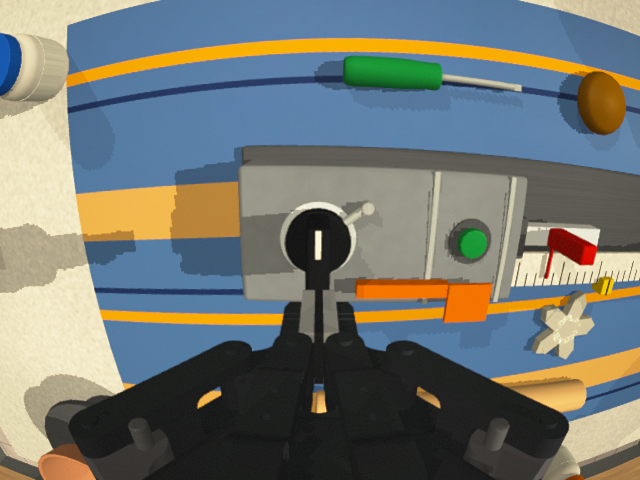

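The knob is back at rest, the guard is clear at (469,303), and the green button shows at (473,244). Next I press it with the fingers closed.

carry_out([
  {"jaw": 0, "translation": [-0.001, 0.03, 0], "spin": 0},
  {"jaw": 0, "translation": [0, 0.03, 0], "spin": 0},
  {"jaw": 0, "translation": [0, 0.03, 0], "spin": 0},
  {"jaw": 0, "translation": [0, 0.02, 0.01], "spin": 0},
  {"jaw": 0, "translation": [0, 0, 0.02], "spin": 0},
  {"jaw": 0, "translation": [0, 0, 0.02], "spin": 0},
  {"jaw": 0, "translation": [0, 0, 0.02], "spin": 0},
  {"jaw": 0, "translation": [0, 0, 0.01], "spin": 0},
])

```text
time: 11.88
tool_pos: [510.9, -45.1, 92.7]
tcp_rot: [180.0, -0.2, 178.0]
ft_force: [-0.5, 0.2, -0.3]
finger_gap: 0.3
grip_force: 0.0
```

carry_out([
  {"jaw": 0, "translation": [0, 0, 0], "spin": 0},
  {"jaw": 0, "translation": [0, 0, 0.005], "spin": 0},
  {"jaw": 0, "translation": [0, 0, 0.004], "spin": 0},
  {"jaw": 0, "translation": [0, 0, 0.003], "spin": 0},
  {"jaw": 0, "translation": [0, 0, 0.003], "spin": 0},
  {"jaw": 0, "translation": [0, 0, 0.002], "spin": 0},
  {"jaw": 0, "translation": [0, 0, 0], "spin": 0},
  {"jaw": 0, "translation": [0, 0, 0], "spin": 0},
])

```text
time: 12.55
tool_pos: [513.1, -45.9, 79.1]
tcp_rot: [-180.0, 0.1, 178.1]
ft_force: [2.3, -1.3, 2.9]
finger_gap: 0.0
grip_force: 1.9
```

carry_out([
  {"jaw": 0, "translation": [0, 0, 0.002], "spin": 0},
  {"jaw": 0, "translation": [0, 0, 0.002], "spin": 0},
  {"jaw": 0, "translation": [0, 0, 0], "spin": 0},
  {"jaw": 0, "translation": [0, 0, 0], "spin": 0},
  {"jaw": 0, "translation": [0, 0, 0], "spin": 0},
  {"jaw": 0, "translation": [0, 0, 0], "spin": 0},
  {"jaw": 0, "translation": [0, 0, 0], "spin": 0},
  {"jaw": 0, "translation": [0, 0, 0], "spin": 0},
])

```text
time: 13.22
tool_pos: [513.2, -45.9, 76.7]
tcp_rot: [-180.0, 0.1, 178.1]
ft_force: [-7.1, -0.4, 21.9]
finger_gap: 0.1
grip_force: 10.9
```

```bash
python3 - <<'E'
from h import *
p,o=look("wrist",["grip_mid","pointer","marker_line","scale_end"],save="w3")
E
```

```text
grip_mid wrist [557.3 312.4] 0.64 [515.6  63.8  90. ]
pointer wrist [512.  340.8] 0.86 [549.7  61.5  59. ]
marker_line wrist [589.8 343.2] 0.75 [558.4 121.6  63. ]
scale_end wrist [523.2 387.9] 0.16 [591.6  82.6  55. ]
```

carry_out([
  {"jaw": 0, "translation": [0, 0, -0.01], "spin": 0},
  {"jaw": 0, "translation": [0, 0, -0.02], "spin": 0},
  {"jaw": 0, "translation": [0, 0, -0.03], "spin": 0},
  {"jaw": 0.05, "translation": [0, 0, -0.03], "spin": 0},
  {"jaw": 0.085, "translation": [0, 0.03, -0.01], "spin": 0.006},
  {"jaw": 0.085, "translation": [0, 0.03, 0], "spin": 0},
  {"jaw": 0.085, "translation": [0, 0.03, 0], "spin": 0},
  {"jaw": 0.085, "translation": [0, 0.02, 0], "spin": 0},
])

```text
time: 14.13
tool_pos: [516.0, 66.5, 174.2]
tcp_rot: [180.0, -0.0, 177.7]
ft_force: [0.3, -0.5, -0.1]
finger_gap: 60.4
grip_force: 0.0
```

```bash
python3 - <<'E'
from h import *
import pickle
s=r.sense();print(s["tcp_rot"],s["tool_pos"],s["finger_gap"])
p,o=look("wrist",save="w4");pickle.dump(o,open("w4.pkl","wb"))
E
```

```text
[ 1.79950407e+02 -2.96958067e-02  1.77735795e+02] [516.04403105  66.49339532 174.17590186] 60.43510156127679
guard_top wrist [163.8 303. ] 0.83 [553.3 -47.   90.5]
grip_mid wrist [315.3 246.3] 0.75 [514.3  64.2  90. ]
pointer wrist [315.6 277.7] 0.59 [549.2  62.8  59. ]
marker_line wrist [396.2 291.3] 0.8 [561.6 123.7  63. ]
```

View pics/w4.png

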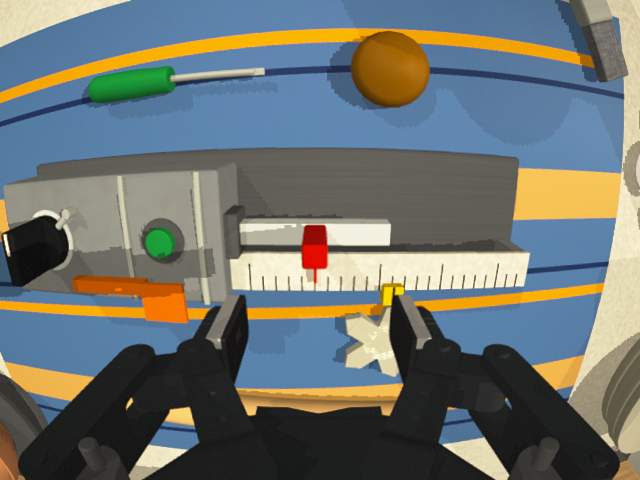

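The boom has popped out. The red post is at (315,246), the pointer at (315,281) and the marker at (393,294). I'm going down onto the post to grip it.

carry_out([
  {"jaw": 0.085, "translation": [0, -0.002, 0.01], "spin": 0},
  {"jaw": 0.085, "translation": [0, 0, 0.01], "spin": 0},
  {"jaw": 0.085, "translation": [0, 0, 0.018], "spin": 0},
  {"jaw": 0.085, "translation": [0, 0, 0.02], "spin": 0},
  {"jaw": 0.085, "translation": [0, 0, 0.018], "spin": 0},
  {"jaw": 0.085, "translation": [0, 0, 0.012], "spin": 0},
  {"jaw": 0.085, "translation": [0, 0, 0.008], "spin": 0},
  {"jaw": 0.085, "translation": [0, 0, 0.006], "spin": 0},
])

```text
time: 15.2
tool_pos: [515.7, 62.0, 70.8]
tcp_rot: [-180.0, -0.1, 177.7]
ft_force: [0.8, 0.2, -0.2]
finger_gap: 85.0
grip_force: 0.0
```

carry_out([
  {"jaw": 0.06, "translation": [0, 0, 0], "spin": 0},
  {"jaw": 0.03, "translation": [0, 0, 0], "spin": 0},
  {"jaw": 0.01, "translation": [0, 0, 0], "spin": 0},
  {"jaw": 0.01, "translation": [0, 0, 0], "spin": 0},
  {"jaw": 0.01, "translation": [0, 0, 0], "spin": 0},
  {"jaw": 0.01, "translation": [0, 0, 0], "spin": 0},
  {"jaw": 0.01, "translation": [0, 0, 0], "spin": 0},
  {"jaw": 0.01, "translation": [0, 0, 0], "spin": 0},
], squeeze=50)

```text
time: 15.87
tool_pos: [517.0, 62.3, 73.1]
tcp_rot: [180.0, 0.1, 177.7]
ft_force: [-1.9, -0.6, 5.4]
finger_gap: 15.4
grip_force: 49.6
```

```bash
python3 - <<'E'
from h import *
s=r.sense();print(s["tcp_rot"],s["tool_pos"],s["finger_gap"])
p,o=look("wrist",["pointer","marker_line","grip_mid"],save="w5")
cv2.imwrite("pics/w5c.png",cv2.resize(p["pixels"][200:350,220:420],(800,600),interpolation=2))
E
```

```text
[1.79990678e+02 7.36549486e-02 1.77716883e+02] [517.01986297  62.3398643   73.14161382] 15.431385329959431
grip_mid wrist [216.8 254.1] 0.65 [483.7  26.1  90. ]
```

View pics/w5c.png

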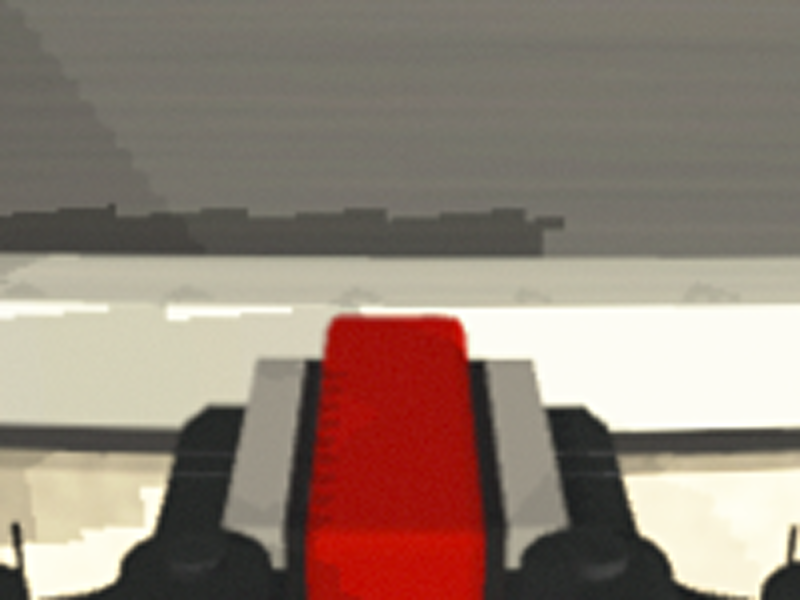

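The gap of 15.4 mm shows the post held centrally, at about column 319 in the wrist image. The pads hide the pointer, so I'll measure the distance to go from the earlier picture and check the camera's bias with this one.

```bash
python3 - <<'E'
from h import *
s=r.sense()
p=r.snapshot("wrist");q=fish(p,"wrist")
for xy,z in(((319.3,280),108),((318.75,335),108)): print("post now by cam",atz(ray(q,xy),z), "z58",atz(ray(q,xy),58))
# w4 geometry: camera rigid in tool frame
T=np.array(p["extrinsics"])
from scipy.spatial.transform import Rotation as R
def tool(pos,rot): M=np.eye(4);M[:3,:3]=R.from_euler("xyz",rot,degrees=True).as_matrix();M[:3,3]=pos;return M
rel=np.linalg.inv(tool(s["tool_pos"],s["tcp_rot"]))@T;print(np.round(rel,3))
q4=dict(q);q4["extrinsics"]=tool([516.044,66.493,174.176],[179.95,-.03,177.736])@rel
im=cv2.imread("pics/w4.png");hsv=cv2.cvtColor(im,cv2.COLOR_BGR2HSV)
red=((hsv[...,0]<6)|(hsv[...,0]>174))&(hsv[...,1]>150)&(hsv[...,2]>70)
for y in range(228,288,3):
    c=np.where(red[y,295:340])[0]+295
    if len(c):print(y,c.min(),c.max(),c.mean())
print("yellow V rows");print(im[284:308:2,378:410,1])
E
```

```text
post now by cam [487.26015244  63.42633898 108.        ] z58 [508.95935845  62.69268715  58.        ]
post now by cam [507.46872786  62.47948239 108.        ] z58 [538.6305077   61.30246927  58.        ]
[[ 1.00000e-03 -9.55000e-01 -2.95000e-01  7.59770e+01]
 [ 1.00000e+00  1.00000e-03 -0.00000e+00 -3.80000e-01]
 [ 1.00000e-03 -2.95000e-01  9.55000e-01 -1.41727e+02]
 [ 0.00000e+00  0.00000e+00  0.00000e+00  1.00000e+00]]
228 304 325 314.5
231 304 325 314.5
234 304 325 314.5
237 303 326 314.5
240 303 326 314.5
243 302 326 314.0
246 301 327 314.0
249 301 327 314.0
252 302 327 314.5
255 302 326 314.0
258 302 326 314.0
261 302 326 314.0
264 302 326 314.0
267 303 325 314.0
270 314 316 315.0
273 314 316 315.0
276 314 315 314.5
279 314 316 315.0
282 314 315 314.5
yellow V rows
[[208  98 197 238 183 146 142 143 143 142 142 142 142 140 138 140 142 140
  135 127 126 131 137 155 212 183  92 208 242 244 244 243]
 [111  65 174 167 125 125 138 141 142 140 141 142 141 141 139 134 134 137
  139 141 139 139 140 140 141 102  84 240 246 245 246 246]
 [104  60 170 161 125 129 189 217 222 222 221 221 220
[... 577 characters left out ...]
5 126 126 127 128 127 127 128 126]
 [121 119 116 109 113 168 220 220 219 219 218 220 220 166  84  29  23  25
   24  26  40  81 115 127 126 126 127 125 126 126 128 127]
 [120 119 118 111 117 174 217 220 218 219 218 221 219 149  57  20  23  24
   23  27  28  50  90 118 128 126 126 125 125 126 126 126]
 [119 120 118 114 126 186 217 219 217 216 219 220 220 138  42  16  24  22
   20  29  26  27  52  95 121 127 127 127 127 127 126 126]
 [104 107 107 109 134 200 217 217 217 217 217 220 217 128  39  18  22  24
   25  26  26  26  29  57  99 126 127 126 127 126 125 126]
 [113 111 111 112 113 119 114 113 117 117 113 115 102  55  26  20  23  20
   25  25  25  27  28  28  59 103 126 126 126 126 125 126]]
```

```bash
python3 - <<'E'
from h import *
from scipy.spatial.transform import Rotation as R
p=r.snapshot("wrist");s=r.sense();q=fish(p,"wrist")
def tool(pos,rot): M=np.eye(4);M[:3,:3]=R.from_euler("xyz",rot,degrees=True).as_matrix();M[:3,3]=pos;return M
rel=np.linalg.inv(tool(s["tool_pos"],s["tcp_rot"]))@np.array(p["extrinsics"])
q4=dict(q);q4["extrinsics"]=tool([516.044,66.493,174.176],[179.95,-.03,177.736])@rel
def gy(P,a): a=np.radians(a);return -np.sin(a)*(P[0]-514)+np.cos(a)*P[1]
pt=atz(ray(q4,(314.8,282.5)),59);mk=atz(ray(q4,(393.4,288)),63);po=atz(ray(q4,(314.,260)),108)
tcp=s["tool_pos"]
print(pt,mk,po)
# yaw from scale's inner edge in w4
im=cv2.imread("pics/w4.png")
a=atz(ray(q4,(235,291)),55);b=atz(ray(q4,(526,287)),55);print("outer scale edge",a,b)
e1=atz(ray(q4,(240,234)),58);print(e1)
for a in(-1.9,-2.25,-2.6):print(a,"diff in w4",gy(mk,a)-gy(pt,a),"to go from tcp",gy(mk,a)-gy(tcp,a))
E
```

```text
[553.06314898  61.99009444  59.        ] [558.63652981 121.3302833   63.        ] [516.8741055   63.46063388 108.        ]
outer scale edge [560.34106125  -1.22257124  55.        ] [570.41223219 243.91430598  55.        ]
[513.15242315   8.66425451  58.        ]
-1.9 diff in w4 59.49235100425375 to go from tcp 60.31378904691495
-2.25 diff in w4 59.51324962793293 to go from tcp 60.554663589339974
-2.6 diff in w4 59.53192748388117 to go from tcp 60.793278503132754
```

carry_out([
  {"jaw": 0.01, "translation": [0, 0.005, 0], "spin": 0},
  {"jaw": 0.01, "translation": [0, 0.01, 0], "spin": 0},
  {"jaw": 0.01, "translation": [0, 0.012, 0], "spin": 0},
  {"jaw": 0.01, "translation": [0, 0.012, 0], "spin": 0},
  {"jaw": 0.01, "translation": [0, 0.01, 0], "spin": 0},
  {"jaw": 0.01, "translation": [0, 0.006, 0], "spin": 0},
  {"jaw": 0.01, "translation": [0, 0.003, 0], "spin": 0},
  {"jaw": 0.01, "translation": [0, 0, 0], "spin": 0},
])

```text
time: 16.83
tool_pos: [519.6, 120.9, 73.1]
tcp_rot: [180.0, 0.1, 177.8]
ft_force: [0.0, -1.0, 6.8]
finger_gap: 15.1
grip_force: 49.8
```

```bash
python3 - <<'E'
from h import *
s=r.sense();print(s["tcp_rot"],s["tool_pos"],s["finger_gap"],s["ft_force"])
P=[]
for n in("side","top"):
    p,o=look(n,["pointer","marker_line"],save=n+"9");c=(285,262) if n=="side" else (284,228)
    P.append(cv2.resize(p["pixels"][c[1]-25:c[1]+25,c[0]-35:c[0]+35],(560,300) if 0 else (420,300),interpolation=0))
cv2.imwrite("pics/st.png",np.vstack(P))
E
```

```text
[1.79992137e+02 1.01979089e-01 1.77761802e+02] [519.57588267 120.87936912  73.13650231] 15.131469220787778 [ 0.02058923 -0.97998918  6.79573296]
pointer side [359.7 252.6] 0.67 [363.6  11.2  59. ]
marker_line side [283.9 256.5] 0.49 [567.5 120.7  63. ]
pointer top [389.4 244.9] 0.27 [ 503.  -162.5   59. ]
marker_line top [349.1 238.9] 0.71 [520.8 -53.   63. ]
```

View pics/st.png

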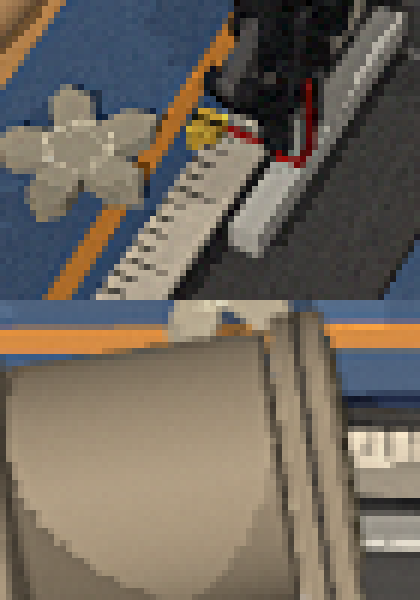

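The side view shows the pointer tip, at crop (228,128), just short of the marker's line. The arm hides the top view. I'll go 1.5 mm further and then check with an averaged side crop.

carry_out([
  {"jaw": 0.01, "translation": [0, 0.001, 0], "spin": 0},
  {"jaw": 0.01, "translation": [0, 0.0005, 0], "spin": 0},
  {"jaw": 0.01, "translation": [0, 0, 0], "spin": 0},
  {"jaw": 0.01, "translation": [0, 0, 0], "spin": 0},
  {"jaw": 0.01, "translation": [0, 0, 0], "spin": 0},
  {"jaw": 0.01, "translation": [0, 0, 0], "spin": 0},
  {"jaw": 0.01, "translation": [0, 0, 0], "spin": 0},
  {"jaw": 0.01, "translation": [0, 0, 0], "spin": 0},
])

```text
time: 17.8
tool_pos: [519.6, 121.6, 73.2]
tcp_rot: [-180.0, 0.1, 177.7]
ft_force: [0.2, -1.6, 5.4]
finger_gap: 15.6
grip_force: 49.8
```

```bash
python3 - <<'E'
from h import *
s=r.sense();print(s["tool_pos"],s["ft_force"])
S=[r.snapshot("side") for _ in range(8)]
im=np.mean([p["pixels"].astype(float) for p in S],0);np.save("side_avg.npy",im)
p=S[-1];K=np.array(p["K"]);W=np.linalg.inv(np.array(p["extrinsics"]))
def proj(P): c=K@(W@np.append(P,1))[:3];return c[:2]/c[2]
a=np.radians(-2.3);gx=np.array([np.cos(a),np.sin(a),0]);gyv=np.array([-np.sin(a),np.cos(a),0])
t=np.array(s["tool_pos"])*[1,1,0]
for n,v in(("ptr0",t+gx*12+[0,0,59]),("ptrtip",t+gx*36+[0,0,59]),("line inner at same y",t+gx*38+[0,0,63]),("line outer",t+gx*54+[0,0,63]),("line inner +5mm",t+gx*38+gyv*5+[0,0,63])):print(n,proj(v))
c=im[248:268,276:304].clip(0,255).astype(np.uint8)
cv2.imwrite("pics/m.png",cv2.resize(c,None,fx=28,fy=28,interpolation=cv2.INTER_NEAREST))
E
```

```text
[519.63580204 121.64534608  73.15189187] [ 0.21894582 -1.59512052  5.4308168 ]
ptr0 [294.65869866 261.02033769]
ptrtip [287.57428936 258.42880379]
line inner at same y [286.93481873 257.32899535]
line outer [282.24825568 255.61771095]
line inner +5mm [286.15469176 258.44815046]
```

View pics/m.png

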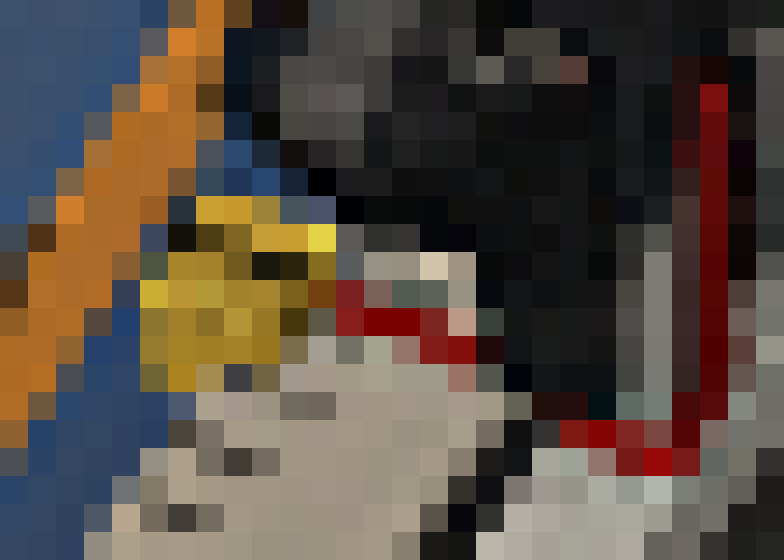

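The side crop puts the pointer tip at about (287.5,258.3) and the marker's black line at about (285.5,257.0). That leaves about 1.2 mm to go, which agrees with the wrist measurement (123.0 - 121.8 = 1.2 mm).

carry_out([
  {"jaw": 0.01, "translation": [0, 0.0012, 0], "spin": 0},
  {"jaw": 0.01, "translation": [0, 0, 0], "spin": 0},
  {"jaw": 0.01, "translation": [0, 0, 0], "spin": 0},
  {"jaw": 0.01, "translation": [0, 0, 0], "spin": 0},
  {"jaw": 0.01, "translation": [0, 0, 0], "spin": 0},
  {"jaw": 0.01, "translation": [0, 0, 0], "spin": 0},
  {"jaw": 0.01, "translation": [0, 0, 0], "spin": 0},
  {"jaw": 0.01, "translation": [0, 0, 0], "spin": 0},
])

```text
time: 18.87
tool_pos: [519.7, 122.9, 73.2]
tcp_rot: [180.0, 0.1, 177.7]
ft_force: [0.4, -1.9, 6.3]
finger_gap: 14.8
grip_force: 49.8
```

```bash
python3 - <<'E'
from h import *
s=r.sense();print(s["tool_pos"],s["ft_force"],s["finger_gap"])
im=np.mean([r.snapshot("side")["pixels"].astype(float) for _ in range(6)],0)
def G(P):return -np.sin(a)*(P[0]-514)+np.cos(a)*P[1]
a=np.radians(-2.3);p=r.snapshot("side")
red=(im[...,2]-im[...,1]).clip(0)
yel=im[...,1]-im[...,0]
for c in(288,289,290,291,292):
    w=red[256:263,c]-20;w=w.clip(0);y=(w*np.arange(256,263)).sum()/w.sum();print("ptr",c,round(y,2),G(atz(ray(p,(c,y)),59)))
print(im[252:263,280:289,1].astype(int));print(im[252:263,280:289,2].astype(int))
for c in(283,284,285,286):
    col=im[254:260,c,2];w=(140-col).clip(0);y=(w*np.arange(254,260)).sum()/w.sum();print("line",c,round(y,2),G(atz(ray(p,(c,y)),63)))
E
```

```text
[519.6555405  122.85587536  73.15005358] [ 0.44806824 -1.93979182  6.2983476 ] 14.837802651283859
ptr 288 258.89 122.86517382054564
ptr 289 259.14 122.46391948785242
ptr 290 259.55 122.60890532549239
ptr 291 259.95 122.73729337174879
ptr 292 260.18 122.26086006598179
[[105 106 110  74   4  34  74  71  79]
 [108 106 110  80  54   4  25  49  64]
 [105 105  85  74  55  70  15  15  34]
 [105  95  50 157 153 131  86  12   0]
 [106  74  18  73 112 158 161 213  56]
 [ 93  81 132 129  90  25  34 110  88]
 [ 60 177 148 154 128 133  99  71  93]
 [ 64 117 126 111 147 120  55   6   1]
 [ 67 122 130 126 128 118 109 159 115]
 [ 69 100 130 138  61 103 155 157 158]
 [ 67  64  89 162 155 146 105 105 148]]
[[178 172 177 100   4  34  77  75  81]
 [175 171 180  73  30   6  27  52  65]
 [170 172 120  52  32  42   9  15  34]
 [170 155  40 200 198 156  73   5   0]
 [173  63  19  90 143 199 204 231  57]
 [137  79 168 166 112  28  43 136  89]
 [ 50 205 188 180 162 167 122 120 125]
 [ 35 139 161 140 179 152  70  75 123]
 [ 44 149 166 161 165 153 122 163 114]
 [ 47 113 172 162  64 115 163 167 165]
 [ 46  43  77 173 164 156 112 110 160]]
line 283 254.73 117.58960139244286
line 284 254.62 115.88669317967677
line 285 255.6 118.10600405420064
line 286 256.03 118.36159627313525
```

The remaining offset is within about 0.3 mm in both measurements, so I'm handing in while still holding the post.

```bash
python3 -c "
from bench import r
print(r.hand_in())"
```

```text
the job is handed in; nothing more can be done
None
```

I turned the knob to its stop and let it spring back, pressed the lock button to free the boom, pulled the boom out until the pointer was within about 0.3 mm of the marker line by my measurements, and handed in while still holding it there.

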